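# Pump the still-life stand up to the marker

### The job

Pump the red-handled lever of the still-life lifting stand through full strokes until its plywood stage, with the blue vase still standing on it, is level with the red pointer to within a centimetre; the stand cannot be let down again, so stop in time. Raise it with the lever only (do not touch the stage, the vase or the pointer), let the lever spring back up when you are done, and leave the other things on the table where they are.

Things in the scene. Friction and masses are not known exactly. Their poses are not given: they have to be found in the camera images.
- lift: Lifting stand, fixed to the table. Origin at table level; x away from the robot at yaw 0, y left, z up. In its axes (mm): grey base plate x -80..140, y -130..140, 18 thick; column 64 across at (30, 0); blue gear case x -30..40, y -125..-25, 143 high; lamp post 16 thick, 330 high at (115, -115); marker rod 10 thick, 328 high at (30, 122).
- lamp_bar (a point): Centre of the underside of an aluminium light bar (45 x 260 x 18 mm, long along the stand's y) fixed over the grip, 303 mm above the table; in the stand's axes x -118..-73, y -325..-65 mm; an arm joins it to the lamp post. It blocks a gripper coming straight down on the grip: tilt the tool about 30 degrees, pointing to the stand's +x and down, and come from the -x side, in front of the bar.
- lever_pivot (a point): Pivot of the hand lever, in front of the gear case, 100 mm above the table; the hinge axis is the stand's x axis. Fixed.
- lever_grip (a point): On the axis of the red handgrip (24 mm diameter, 64 long, parallel to the stand's x), 14 mm from its free end, which points to the stand's -x. The axis runs 150 mm from the hinge axis, on the end of a 14 mm steel arm. At rest the arm points to the stand's -y and 0.58 rad above level (grip 182 mm above the table), at the bottom stop 0.27 rad below level (60 mm).
- lever (a joint): Lever angle, rad: 0 at rest (up), grows as the grip is pressed, 0.85 at the bottom stop. A spring returns it when let go; pressing takes 3 to 9 N. A ratchet lifts the stage: pressing raises it 24 mm per rad after 0.04 rad of play; on the up stroke it sinks back a few mm to the last click. Clicks are 7.5 mm apart; a full stroke (over 0.75 rad, and back to 0) gains two, 15 mm. It cannot be lowered.
- stage: The plywood stage of the stand, 160 x 160 x 12 mm, level, moving straight up by up to 100 mm. Origin at the centre of its top face; axes as the stand's.
- stage_top (a point): Centre of the stage's top face; 175 mm above the table at the start.
- pointer (a point): Tip of the flat red pointer (10 mm wide, 4 mm thick) that sticks out from a red clamp on the marker rod towards the stage, beside the stage's +y edge; at its mid-thickness. The stage's top face is to come level with it. It starts 40 to 80 mm above the stage and is to stay where it is.
- vase: Blue ceramic vase, 68 mm across and 110 mm tall, standing loose near the middle of the stage; origin at the centre of its underside, z up.
- medium_bottle: Amber bottle with black cap, 52 mm across, 120 mm tall, standing in front of the gear case; origin at the centre of its underside, z up.
- paint_tube: Paint tube with red band, 110 x 30 x 22 mm plus white cap, lying in front of the stand; origin at the centre of its underside, z up.
- green_tube: Paint tube with green band, 110 x 30 x 22 mm plus white cap, lying on the table; origin at the centre of its underside, z up.
- plaster_cone: White plaster cone, 80 mm across, 120 mm tall; origin at the centre of its underside, z up.
- brush_jar: White jar 72 mm across, 100 mm tall, with brushes up to 230 mm high; origin at the centre of its underside, z up.
- palette_knife: Palette knife 200 mm long, lying on the table; origin at the centre of its underside, z up.
- wood_cylinder: Upright wooden cylinder, 56 mm across, 70 mm tall; origin at the centre of its underside, z up.
Mind the look-alikes: they are no part of the job. Several things have the shape of the vase; the one meant has the colours described above.

How it is judged:
By the outcome, as a careful person would: the job done as asked, in the order asked, and still so for the second after the job is handed in, with the robot touching nothing.
It also fails if it takes over 61 s, if anything falls off the work surface, if the arm or the gripper's body presses on something with over 40 N, if the wrist force passes 120 N, or if a joint passes its speed limit or range.

### The arm

A 6-joint arm with a two-finger parallel gripper is mounted at the origin on the work surface. World frame = base frame: x ahead of the robot, y to its left, z up, the work surface at z = 0. Lengths are in m, angles in rad, forces in N, time in s.
With the tool pointing down it reaches from about 0.3 to 0.875 m from the base axis. Payload 6.4 kg.
Tool frame: the origin (TCP) lies midway between the tips of the shut fingers; the grasp point (between the pads) lies 19 mm behind it; z points along the fingers, y is the line along which they close (so a half turn about z gives the same grasp; the last joint's range is limited). The gripper opens to 85 mm and grips with 20 to 120 N. Pads are 22 mm wide; open, the fingers measure 114 mm over their backs; the gripper's body (76 mm by 85 mm) begins 54 mm behind the grasp point. The pads swing forward as they close: fully open they stand 13 mm farther back than shut.
Start: joints at [0.97, 0.181, 1.607, -0, 1.354, -0.206], TCP at [0.221, 0.531, 0.231] pointing down, gripper open.
Joint ranges: [-2.99, 2.99], [-0.89, 2.07], [0.3, 2.58], [-1.14, 4.28], [0, 2.63], [-3.12, 3.12]. Speed limits (rad/s): [2.57, 2.57, 3.01, 3.14, 3.14, 3.14].

### API

Orientations are given as a unit quaternion [w, x, y, z].
In Python, from bench import * gives the robot as it stands.
- The arm moves only by the tool play_rows, never from a script. Its argument "plan" is a list of rows, each a list of 3 entries, a list of its own where there are three numbers: the finger opening in mm, from 0 to 85.4, then the shift along the tool's x, y, z normalised to -1 to 1, where 1 is 40 cm, then the turn about the tool's z normalised to -1 to 1, where 1 is pi rad. A call has 1 to 10 rows; each row is the pose to reach, as a shift and turn from the pose commanded when the call began, along the tool's axes at that moment, turning the shorter way round; what a row does not reach only later rows make up. A row lasts 1/10 s, in which the tool goes at most 50 mm and 8.59 degrees, less where a joint would pass 70% of its speed; a pose out of reach is approached as far as the arm can. A call with a number of a shift or a turn outside -1 to 1 is refused whole. A call with a gripper value outside its range is refused whole. The fingers move at their own pace and stop on an object; the grip force is fixed at half the most. Time passes only in rows, so rows that repeat a pose let the fingers close. It gives the time, the measured TCP pose, the force, the opening and the grip force at its end, in the units of the state.
- get_obs(): the state, without advancing time (a new reading comes with each control period).
- camera(name): name is "scene" or "top" or "wrist"; returns a dict with "image" (384x512x3 uint8, red, green, blue), "range_z" (384x512 float32, m along the optical axis (not along the pixel's ray), 0 where there is no reading), "intrinsics" (3x3 intrinsics, pixels), "k1" (the pictures are not rectified: a ray, as slopes to the right and down, at radius r is drawn at 1 + k1 r^2 times it, then the intrinsics apply), "rvec" (rotation vector, rad) and "tvec" (3), from world to camera coordinates, as OpenCV has them; the wrist camera has in their place "T_tool_cam" (4x4, takes a point from camera to tool coordinates, whose origin is the TCP and whose axes are the flange's). Camera axes: x right, y down, z forward; pixel columns grow to the right and rows downward; lengths in m; the calibration is good to about 2 mm. A picture is of the moment at which its call begins: read the wrist's pose just before it.
- hand_in(): hands the job in; it is judged then, once.
Trained networks look in a picture, given as the dict that the camera call returned (one of the last four; its "shot" number tells which), for a name from the list of things; names that differ only in an ending like _2 or _b are one class to them, and where a whole thing is asked for, a point or a joint stands for the part that bears it (a point fixed in the world has none). Each returns a list of dicts, best first, with "conf" (0 to 1); they miss things now and then, are a little off and sometimes report something else, mostly with a low value. They report only what shows in the picture. A call takes as long as a camera call. They do not tell look-alikes from the thing itself.
- search_frame(picture, label): "rect" ([centre column, centre row, width, height] in pixels, round what is visible of it).
- masks_of(picture, label): "mask" (384x512 bool, what is visible of it) and "rect" ([centre column, centre row, width, height] in pixels, round what is visible of it).
The state is a dict: "time_s": time; "q": joint angles; "dq": joint speeds; "joint_efforts": joint torques, N m; "eef_pos": TCP position; "eef_rot": TCP orientation; "wrist_force": force on the tool from outside, world axes, zero at the start; "torque": the same for the moment, N m; "opening": opening from 0.0 (shut) to 1.0 (fully open); "grasp_force": force on a finger pad.
Only numpy, scipy, OpenCV 4.12 (cv2) and the standard library are available. Lean on these libraries where they do the work, as an engineer would, in place of code of your own. Each camera call takes 0.05 s, during which the arm holds its last target. There are 200 camera calls.

## Working session

There is one attempt and no reset: what is moved stays moved. The work goes in short steps, Python scripts to look and compute and a tool call to move; the robot and the scene stay as the last step left them, time stands still between calls to the robot, and variables do not carry over. Pictures are saved under pics/ and viewed, at most 10 in all, crops included, and the job is handed in when it is done.

Besides the shell and the picture viewer there is one more tool, called after "Request:" as a command line: name --argument value ..., lists and objects as JSON in quotes. play_rows: Moves the arm, as the interface text tells. Its arguments: {"type":"object","properties":{"plan":{"type":"array","items":{"type":"array"}}},"required":["plan"]}

```bash
mkdir -p pics
cat > h.py <<'E'
from bench import *
import numpy as np, cv2
from scipy.spatial.transform import Rotation as R
def rays(c,uv):
    K=np.array(c["intrinsics"]);uv=np.atleast_2d(uv).astype(float)
    d=(uv-K[[0,1],[2,2]])/K[[0,1],[0,1]]; s=d.copy()
    for _ in range(20): s=d/(1+c["k1"]*(s**2).sum(1,keepdims=True))
    return np.c_[s,np.ones(len(s))]
def ext(c):
    return R.from_rotvec(np.ravel(c["rvec"])).as_matrix(),np.ravel(c["tvec"])
def world(c,uv,z):
    Rm,t=ext(c); return (rays(c,uv)*np.reshape(z,(-1,1))-t)@Rm
def cloud(c,m=None):
    z=c["range_z"]; m=(z>0) if m is None else m&(z>0)
    v,u=np.nonzero(m); return world(c,np.c_[u,v],z[v,u]),np.c_[u,v]
def proj(c,P):
    Rm,t=ext(c);p=np.atleast_2d(P)@Rm.T+t;s=p[:,:2]/p[:,2:];s=s*(1+c["k1"]*(s**2).sum(1,keepdims=True))
    K=np.array(c["intrinsics"]);return s*K[[0,1],[0,1]]+K[[0,1],[2,2]]
E
python3 - <<'E'
from h import *
o=get_obs();print(o["time_s"],o["eef_pos"],o["eef_rot"],o["opening"])
ims=[]
for n in("scene","top"):
    c=camera(n);ims.append(c["image"])
    for l in ("lift","lever","lever_grip","stage","pointer","vase","medium_bottle","paint_tube","lamp_bar","brush_jar","plaster_cone"):
        for d in masks_of(c,l)[:3]:
            P,_=cloud(c,d["mask"])
            print(n,l,round(d["conf"],2),np.round(d["rect"]),np.round(np.median(P,0),3) if len(P) else None,np.round(P.min(0),3) if len(P) else None,np.round(P.max(0),3) if len(P) else None)
    cv2.imwrite(f"pics/{n}.png",cv2.resize(c["image"][:,:,::-1],(800,600)))
E
```

```text
0.0 [0.22081335 0.53029656 0.2303791 ] [-3.37469479e-04  1.96106787e-01  9.80582152e-01 -8.10923146e-04] 1.0020653816193408
scene lift 0.64 [231. 221. 102. 182.] [0.742 0.131 0.168] [ 0.461 -0.238 -0.009] [0.851 0.265 0.332]
scene lever 0.75 [220. 190.  20.  36.] [ 0.641 -0.071  0.181] [ 0.571 -0.179 -0.005] [0.663 0.042 0.198]
scene lever_grip 0.73 [223. 188.  24.  36.] [ 0.639 -0.073  0.172] [ 0.535 -0.216 -0.012] [0.654 0.016 0.198]
scene lever_grip 0.6 [176. 131.  14.  24.] [ 0.554 -0.466  0.055] [ 0.485 -0.554 -0.01 ] [ 0.577 -0.446  0.078]
scene lever_grip 0.58 [230. 242.  72.  65.] [0.758 0.146 0.173] [0.649 0.038 0.164] [0.816 0.207 0.181]
scene stage 0.83 [230. 245.  70.  50.] [0.757 0.148 0.173] [0.649 0.045 0.012] [0.816 0.246 0.327]
scene vase 0.9 [259. 197.  18.  24.] [ 0.514 -0.     0.065] [ 0.477 -0.037  0.005] [0.538 0.022 0.115]
scene vase 0.74 [233. 231.  25.  32.] [0.73  0.137 0.242] [0.668 0.065 0.17 ] [0.755 0.159 0.289]
scene vase 0.6 [182. 225.  18.  25.] [ 0.803 -0.071  0.063] [ 0.746 -0.102 -0.002] [ 0.824 -0.047  0.115]
scene medium_bottle 0.53 [262. 229.  1
[... 1240 characters left out ...]
  14.  20.] [0.569 0.081 0.086] [0.55  0.06  0.039] [0.597 0.105 0.124]
top medium_bottle 0.38 [204. 134.  58.  54.] [0.731 0.113 0.174] [0.651 0.038 0.167] [0.817 0.202 0.284]
top paint_tube 0.65 [163. 128.  14.  14.] [0.725 0.236 0.233] [ 0.715  0.214 -0.003] [0.804 0.303 0.251]
top paint_tube 0.56 [167. 209.  36.  20.] [0.538 0.246 0.019] [ 0.512  0.191 -0.006] [0.571 0.313 0.028]
top lamp_bar 0.56 [239. 131. 181. 105.] [0.677 0.062 0.174] [ 0.583 -0.225 -0.008] [0.934 0.329 0.335]
top brush_jar 0.69 [110. 182.  49.  40.] [0.594 0.385 0.071] [ 0.55   0.345 -0.006] [0.68  0.466 0.234]
top plaster_cone 0.88 [107. 227.  25.  23.] [0.466 0.428 0.041] [ 0.43   0.403 -0.003] [0.506 0.476 0.121]
```

View pics/scene.png

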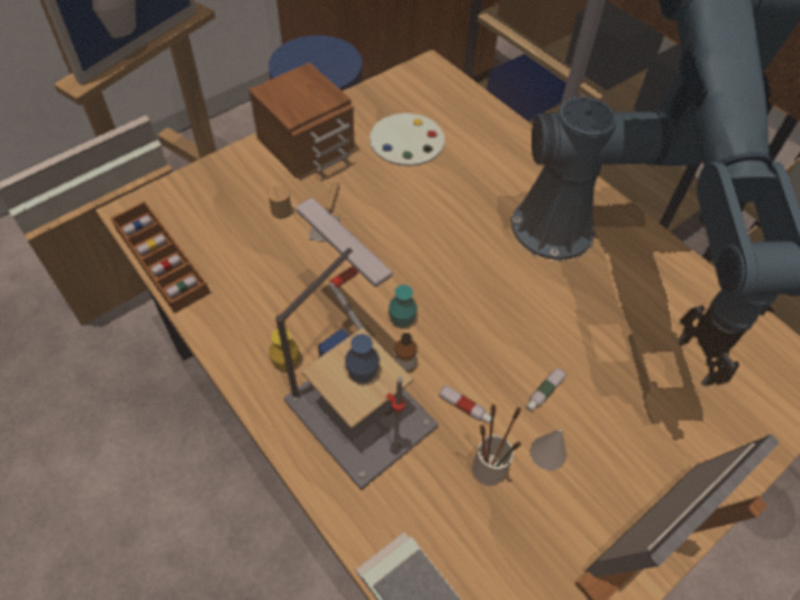

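View pics/top.png

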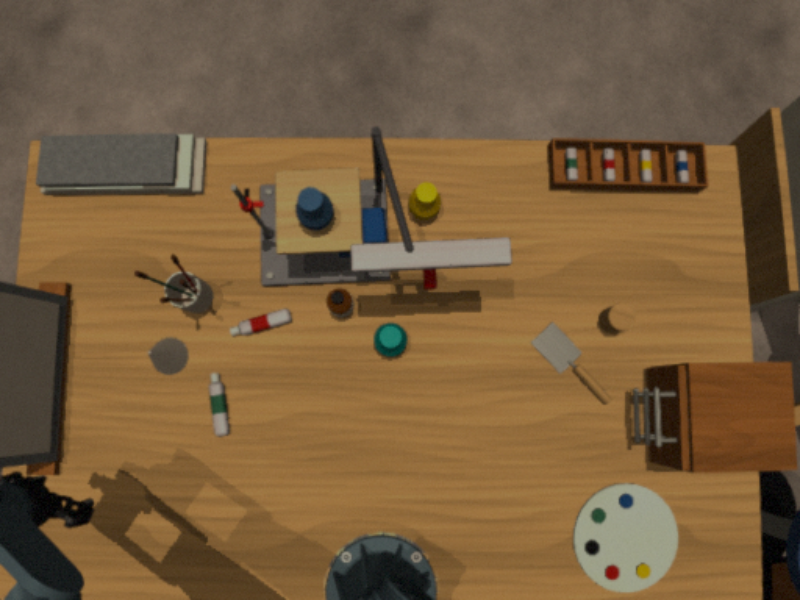

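The blue vase (scene view ~(360,357)) stands on the stage. The teal one (403,306) and the yellow one (284,348) stand on the table, so they are look-alikes. The red grip (top view ~(430,278)) sticks out from under the light bar, and the red pointer is at (252,204). Next I'll fit the stand's yaw and origin.

Run:
```python
from h import *
from scipy.optimize import minimize
A={}
for n in("scene","top"):
    c=camera(n);P,uv=cloud(c);A[n]=(c,P,uv)
    hsv=cv2.cvtColor(c["image"],cv2.COLOR_RGB2HSV)[uv[:,1],uv[:,0]].astype(int)
    red=((hsv[:,0]<6)|(hsv[:,0]>174))&(hsv[:,1]>150)&(hsv[:,2]>70)
    S=P[(abs(P[:,2]-.174)<.006)&(P[:,0]>.6)&(P[:,0]<.87)&(P[:,1]>0)&(P[:,1]<.25)]
    r=cv2.minAreaRect(S[:,:2].astype(np.float32)*1000);print(n,"stage",r,np.median(S[:,2]))
    B=P[(abs(P[:,2]-.321)<.008)&(P[:,0]>.5)&(P[:,0]<.75)&(P[:,1]>-.3)&(P[:,1]<.1)]
    if len(B)>5: print(n,"bar",cv2.minAreaRect(B[:,:2].astype(np.float32)*1000),np.median(B[:,2]),len(B))
    for nm,b in(("grip",(.5,.75,-.2,0)),("ptr",(.65,.9,.15,.35))):
        m=red&(P[:,0]>b[0])&(P[:,0]<b[1])&(P[:,1]>b[2])&(P[:,1]<b[3])&(P[:,2]>.1)
        print(n,nm,m.sum());print(np.round(np.c_[P[m],uv[m]],3)[:40].tolist())
```

```text
scene stage ((734.4293823242188, 125.2067642211914), (168.0356903076172, 249.26206970214844), 6.4618144035339355) 0.17292911758485321
scene bar ((673.6455078125, -75.14065551757812), (157.9893341064453, 261.15789794921875), 2.773239850997925) 0.32080061792617814 1111
scene grip 42
[[0.597, -0.087, 0.191, 224.0, 172.0], [0.592, -0.088, 0.186, 225.0, 172.0], [0.591, -0.078, 0.191, 227.0, 173.0], [0.6, -0.077, 0.193, 225.0, 174.0], [0.596, -0.077, 0.19, 226.0, 174.0], [0.592, -0.076, 0.188, 227.0, 174.0], [0.627, -0.085, 0.196, 217.0, 176.0], [0.621, -0.083, 0.192, 219.0, 176.0], [0.617, -0.083, 0.19, 220.0, 176.0], [0.635, -0.087, 0.194, 215.0, 177.0], [0.632, -0.085, 0.194, 216.0, 177.0], [0.629, -0.084, 0.193, 217.0, 177.0], [0.625, -0.083, 0.19, 218.0, 177.0], [0.612, -0.078, 0.185, 222.0, 177.0], [0.641, -0.089, 0.191, 213.0, 178.0], [0.639, -0.087, 0.191, 214.0, 178.0], [0.637, -0.083, 0.194, 215.0, 178.0], [0.633, -0.084, 0.19, 216.0, 178.0], [0.632, -0.079, 0.194, 217.0, 178.0], [0.629, -0.078, 0.193, 218.0, 178.0], [0.645, -0.09, 0.187, 212.0, 179.0], [0.644, -0.086, 0.191, 213
[... 3760 characters left out ...]
, [0.728, 0.229, 0.228, 162.0, 130.0], [0.728, 0.226, 0.229, 163.0, 130.0], [0.728, 0.223, 0.228, 164.0, 130.0], [0.727, 0.22, 0.231, 165.0, 130.0], [0.728, 0.217, 0.229, 166.0, 130.0], [0.727, 0.214, 0.23, 167.0, 130.0], [0.723, 0.25, 0.235, 154.0, 131.0], [0.722, 0.246, 0.238, 155.0, 131.0], [0.723, 0.238, 0.235, 158.0, 131.0], [0.723, 0.235, 0.237, 159.0, 131.0], [0.723, 0.232, 0.236, 160.0, 131.0], [0.723, 0.23, 0.234, 161.0, 131.0], [0.724, 0.227, 0.234, 162.0, 131.0], [0.724, 0.225, 0.231, 163.0, 131.0], [0.724, 0.222, 0.232, 164.0, 131.0], [0.724, 0.219, 0.234, 165.0, 131.0], [0.725, 0.217, 0.229, 166.0, 131.0], [0.725, 0.215, 0.229, 167.0, 131.0], [0.725, 0.212, 0.228, 168.0, 131.0]]
```

Run:
```python
from h import *
o=get_obs();T=R.from_quat(np.roll(o["eef_rot"],-1)).as_matrix();p=np.array(o["eef_pos"])
print("q",np.round(o["q"],3),"tool axes",np.round(T,3).tolist())
w=camera("wrist");print("cam",np.round(w["T_tool_cam"],3).tolist())
for n in("scene","top"):
    c=camera(n);P,uv=cloud(c)
    L=(P-p)@T
    for a in np.arange(-.40,.02,.03):
        m=(L[:,2]>a)&(L[:,2]<=a+.03)&(np.hypot(L[:,0],L[:,1])<.2)&(P[:,2]>.03)
        if m.sum()>3: print(n,"z%.2f"%a,m.sum(),np.round(np.percentile(L[m],[2,98],axis=0)[:,:2]*1000).tolist())
    # bar front edge per y strip
    e=[]
    for y in np.arange(-.2,.04,.02):
        m=(abs(P[:,1]-y)<.01)&(abs(P[:,2]-.321)<.012)&(P[:,0]>.55)&(P[:,0]<.68)
        e.append((round(y,2),*np.round([P[m,0].min(),P[m,0].max()],3)) if m.any() else y)
    print(n,e)
    m=(abs(P[:,2]-.174)<.005)&(P[:,0]>.62)&(P[:,0]<.85)
    print("stage front x by y",[(round(y,2),round(float(np.min(P[m&(abs(P[:,1]-y)<.007),0],initial=9)),3)) for y in np.arange(.06,.2,.02)])
    print("stage y extents by x",[(round(x,2),*np.round(np.percentile(P[m&(abs(P[:,0]-x)<.007)&(P[:,1]>0)&(P[:,1]<.22),1],[1,99]),3)) for x in np.arange(.67,.81,.03)])
```

```text
q [ 0.97   0.181  1.607 -0.     1.354 -0.206] tool axes [[-0.923, 0.385, -0.0], [0.385, 0.923, -0.0], [0.0, -0.0, -1.0]]
cam [[-0.0, -0.964, -0.266, 0.067], [1.0, -0.001, 0.001, 0.0], [-0.001, -0.266, 0.964, -0.144], [0.0, 0.0, 0.0, 1.0]]
scene z-0.40 1328 [[-47.0, -193.0], [80.0, -39.0]]
scene z-0.37 1867 [[-65.0, -179.0], [68.0, 35.0]]
scene z-0.34 1194 [[-69.0, -170.0], [70.0, 48.0]]
scene z-0.31 444 [[-68.0, -138.0], [69.0, 50.0]]
scene z-0.28 234 [[-60.0, -16.0], [19.0, 42.0]]
scene z-0.25 232 [[-39.0, -20.0], [30.0, 40.0]]
scene z-0.22 259 [[-41.0, -27.0], [11.0, 40.0]]
scene z-0.19 184 [[-39.0, -23.0], [10.0, 38.0]]
scene z-0.16 186 [[-37.0, -22.0], [7.0, 40.0]]
scene z-0.13 235 [[-22.0, -62.0], [10.0, 71.0]]
scene z-0.10 258 [[-19.0, -64.0], [9.0, 75.0]]
scene z-0.07 188 [[-15.0, -66.0], [41.0, 198.0]]
scene z-0.04 126 [[-14.0, -49.0], [41.0, 199.0]]
scene z-0.01 48 [[-26.0, 175.0], [40.0, 197.0]]
scene z0.02 51 [[-37.0, 167.0], [37.0, 195.0]]
scene [(np.float64(-0.2), np.float64(0.6), np.float64(0.647)), (np.float64(-0.18), np.float64(0.6), np.float64(0.648)), (np.float64(-0
[... 2309 characters left out ...]
 np.float64(0.591), np.float64(0.679)), (np.float64(-0.0), np.float64(0.591), np.float64(0.637)), (np.float64(0.02), np.float64(0.589), np.float64(0.634))]
stage front x by y [(np.float64(0.06), 0.656), (np.float64(0.08), 0.655), (np.float64(0.1), 0.653), (np.float64(0.12), 0.653), (np.float64(0.14), 0.651), (np.float64(0.16), 0.651), (np.float64(0.18), 0.649), (np.float64(0.2), 0.649)]
stage y extents by x [(np.float64(0.67), np.float64(0.039), np.float64(0.197)), (np.float64(0.7), np.float64(0.041), np.float64(0.195)), (np.float64(0.73), np.float64(0.041), np.float64(0.196)), (np.float64(0.76), np.float64(0.042), np.float64(0.197)), (np.float64(0.79), np.float64(0.045), np.float64(0.198))]
```

```bash
python3 - <<'E'
from h import *
o=get_obs();T=R.from_quat(np.roll(o["eef_rot"],-1)).as_matrix();p=np.array(o["eef_pos"])
Ls=[]
for n in("scene","top"):
    c=camera(n);P,uv=cloud(c);L=(P-p)@T;Ls.append(L[(abs(L[:,0])<.1)&(abs(L[:,1])<.12)&(P[:,2]>.08)])
    if n=="scene":
        m=(P[:,0]>.57)&(P[:,0]<.66)&(P[:,1]>-.13)&(P[:,1]<-.04)&(P[:,2]>.12)&(P[:,2]<.25)
        Q=P[m];print("grip",[(round(x,3),np.round(Q[abs(Q[:,0]-x)<.004].min(0),3)[1:].tolist(),np.round(Q[abs(Q[:,0]-x)<.004].max(0),3)[1:].tolist(),int((abs(Q[:,0]-x)<.004).sum())) for x in np.arange(.576,.66,.008)])
    d=search_frame(c,"vase")
L=np.vstack(Ls)
for a in np.arange(-.34,.0,.01):
    s=L[(L[:,2]>a)&(L[:,2]<=a+.01)]
    if len(s)>3: print("%.2f"%a,len(s),"x",np.round(np.percentile(s[:,0],[2,98])*1000),"y",np.round(np.percentile(s[:,1],[2,98])*1000))
E
python3 - <<'E'
import cv2
i=cv2.imread('pics/scene.png');t=cv2.imread('pics/top.png')
cv2.imwrite('pics/crop.png',cv2.resize(i[240:420,660:800],None,fx=4,fy=3.3)[:600])
E
```

```text
Traceback (most recent call last):
ValueError: zero-size array to reduction operation minimum which has no identity
```

View pics/crop.png

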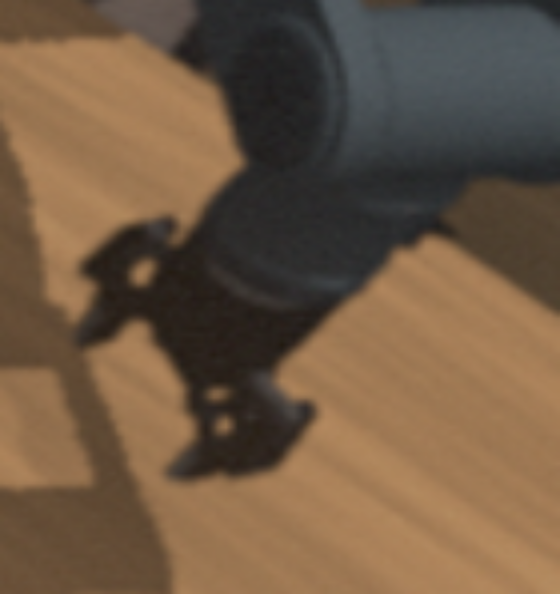

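The crop shows a 2F-85-style gripper whose open knuckles flare out beyond the fingertips. I need the profile in finer slices.

Run:
```python
from h import *
o=get_obs();T=R.from_quat(np.roll(o["eef_rot"],-1)).as_matrix();p=np.array(o["eef_pos"])
Ls=[]
for n in("scene","top"):
    c=camera(n);P,uv=cloud(c);L=(P-p)@T;Ls.append(L[(abs(L[:,0])<.1)&(abs(L[:,1])<.12)&(P[:,2]>.08)])
    m=(P[:,0]>.57)&(P[:,0]<.66)&(P[:,1]>-.13)&(P[:,1]<-.04)&(P[:,2]>.14)&(P[:,2]<.25)
    Q=P[m];print(n)
    for x in np.arange(.576,.66,.008):
        q=Q[abs(Q[:,0]-x)<.004]
        if len(q): print(round(x,3),len(q),np.round(q.min(0)[1:],3),np.round(q.max(0)[1:],3))
L=np.vstack(Ls)
for a in np.arange(-.33,.0,.01):
    s=L[(L[:,2]>a)&(L[:,2]<=a+.01)]
    if len(s)>3: print("%.2f"%a,len(s),"x",np.round(np.percentile(s[:,0],[2,98])*1000),"y",np.round(np.percentile(s[:,1],[2,98])*1000))
```

```text
scene
0.584 3 [-0.078  0.18 ] [-0.074  0.182]
0.592 17 [-0.092  0.178] [-0.073  0.195]
0.6 14 [-0.094  0.177] [-0.071  0.196]
0.608 16 [-0.094  0.177] [-0.071  0.196]
0.616 14 [-0.094  0.174] [-0.072  0.194]
0.624 18 [-0.094  0.178] [-0.069  0.195]
0.632 15 [-0.094  0.178] [-0.071  0.194]
0.64 24 [-0.091  0.154] [-0.041  0.194]
0.648 44 [-0.093  0.154] [-0.041  0.194]
0.656 15 [-0.086  0.16 ] [-0.047  0.185]
top
0.584 17 [-0.097  0.17 ] [-0.077  0.196]
0.592 27 [-0.1    0.181] [-0.077  0.197]
0.6 21 [-0.097  0.186] [-0.077  0.199]
0.608 24 [-0.097  0.186] [-0.077  0.198]
0.616 16 [-0.097  0.186] [-0.077  0.197]
-0.33 417 x [-69.  69.] y [-117.   48.]
-0.32 370 x [-69.  68.] y [-118.   49.]
-0.31 332 x [-68.  67.] y [-115.   49.]
-0.30 207 x [-67.  62.] y [-98.  47.]
-0.29 87 x [-66. -43.] y [-74.  20.]
-0.28 143 x [-60.  20.] y [-35.  42.]
-0.27 33 x [-37.   2.] y [16. 42.]
-0.26 58 x [-38.   8.] y [ 8. 40.]
-0.25 83 x [-39.  27.] y [-8. 40.]
-0.24 84 x [-38.  31.] y [-19.  40.]
-0.23 110 x [-38.   8.] y [-27.  39.]
-0.22 111 x [-40.   3.] y [-31.  39.]
-0.21 178 x [-41.  13.] y [-37.  40.]
-0.20 152 x [-40.   6.] y [-39.  41.]
-0.19 33 x [-41.  -2.] y [-39.  40.]
-0.18 179 x [-38.   6.] y [-37.  35.]
-0.17 167 x [-38.   8.] y [-38.  38.]
-0.16 113 x [-38.  12.] y [-39.  39.]
-0.15 141 x [-37.  15.] y [-39.  39.]
-0.14 123 x [-37.  14.] y [-38.  38.]
-0.13 35 x [-35.   6.] y [-48.  45.]
-0.12 258 x [-14.  10.] y [-69.  69.]
-0.11 162 x [-21.  11.] y [-71.  71.]
-0.10 145 x [-19.  10.] y [-72.  73.]
-0.09 137 x [-19.  10.] y [-72.  74.]
-0.08 159 x [-18.  10.] y [-73.  75.]
-0.07 170 x [-15.   9.] y [-75.  77.]
-0.06 45 x [-16.   8.] y [-68.  63.]
-0.05 31 x [-14.  -0.] y [-54.  59.]
-0.04 44 x [-12.   8.] y [-56.  59.]
-0.03 53 x [-13.  10.] y [-56.  58.]
-0.02 22 x [-12.   6.] y [-51.  55.]
```

Request:
play_rows --plan '[[85.4, [-0.3, -0.3, -0.07], 0.15], [85.4, [-0.65, -0.66, -0.07], 0.357], [85.4, [-0.65, -0.66, -0.07], 0.357], [85.4, [-0.65, -0.66, -0.07], 0.357], [85.4, [-0.65, -0.66, -0.07], 0.357], [85.4, [-0.65, -0.66, -0.07], 0.357], [85.4, [-0.65, -0.66, -0.07], 0.357], [85.4, [-0.65, -0.66, -0.07], 0.357], [85.4, [-0.65, -0.66, -0.07], 0.357], [85.4, [-0.65, -0.66, -0.07], 0.357]]'

```text
time_s: 2.6
eef_pos: [0.3597, 0.187, 0.2594]
eef_rot: [-0.0, 0.688, 0.726, 0.0]
wrist_force: [-0.3, -0.7, 0.1]
opening: 0.999
grasp_force: 0.0
```

Request:
play_rows --plan '[[85.4, [-0.59, 0.194, 0.0], 0], [85.4, [-0.59, 0.194, 0.0], 0], [85.4, [-0.59, 0.194, 0.0], 0], [85.4, [-0.59, 0.194, 0.0], 0], [85.4, [-0.59, 0.194, 0.0], 0], [85.4, [-0.59, 0.194, 0.0], 0], [85.4, [-0.6, 0.194, 0.1], 0], [85.4, [-0.61, 0.194, 0.22], 0], [85.4, [-0.61, 0.194, 0.22], 0], [85.4, [-0.61, 0.194, 0.22], 0]]'

```text
time_s: 3.6
eef_pos: [0.45, -0.0507, 0.1714]
eef_rot: [-0.001, 0.687, 0.727, -0.0]
wrist_force: [-0.3, -0.8, 0.6]
opening: 0.996
grasp_force: 0.0
```

Run:
```python
from h import *
o=get_obs();T=R.from_quat(np.roll(o["eef_rot"],-1)).as_matrix();p=np.array(o["eef_pos"])
print(o["time_s"],p,np.round(o["q"],2))
w=camera("wrist");c=camera("top")
cv2.imwrite("pics/w1.png",w["image"][:,:,::-1])
v=c["image"][100:290,150:350,::-1];cv2.imwrite("pics/t1.png",cv2.resize(v,None,fx=3,fy=3))
P,uv=cloud(c);L=(P-p)@T
print("tips/wrist max y",[(round(a,2),round(float(np.percentile(L[(abs(L[:,0])<.09)&(L[:,1]<.10)&(L[:,2]>a)&(L[:,2]<a+.02),1],98))*1000) ) for a in np.arange(-.34,-.02,.02) if ((abs(L[:,0])<.09)&(L[:,1]<.10)&(L[:,2]>a)&(L[:,2]<a+.02)).sum()>3])
# grip points in tool frame from wrist cam
z=w["range_z"];vv,uu=np.nonzero(z>0);C=rays(w,np.c_[uu,vv])*z[vv,uu][:,None]
M=np.array(w["T_tool_cam"]);W=(C@M[:3,:3].T+M[:3,3])@T.T+p
hsv=cv2.cvtColor(w["image"],cv2.COLOR_RGB2HSV)[vv,uu].astype(int)
red=((hsv[:,0]<6)|(hsv[:,0]>174))&(hsv[:,1]>130)&(hsv[:,2]>50)&(W[:,2]>.12)
print("wrist red",red.sum(),np.round(np.percentile(W[red],[2,50,98],axis=0),3).tolist() if red.sum() else "")
```

```text
3.6 [ 0.44999777 -0.05066468  0.17139337] [-0.38 -0.03  1.96  0.    1.21 -0.43]
tips/wrist max y [(np.float64(-0.34), 59), (np.float64(-0.32), 48), (np.float64(-0.3), -5), (np.float64(-0.14), -59), (np.float64(-0.12), -39), (np.float64(-0.1), -35), (np.float64(-0.08), -40), (np.float64(-0.06), -43), (np.float64(-0.04), -382)]
wrist red 414 [[0.522, -0.082, 0.18], [0.593, -0.077, 0.187], [0.602, -0.034, 0.25]]
```

View pics/t1.png

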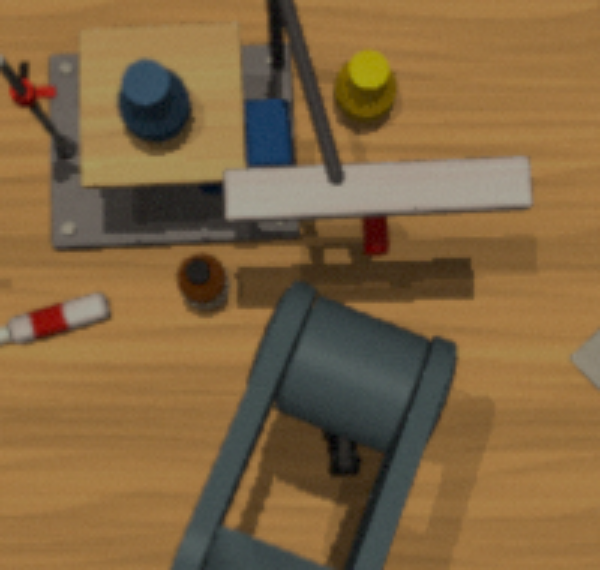

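View pics/w1.png

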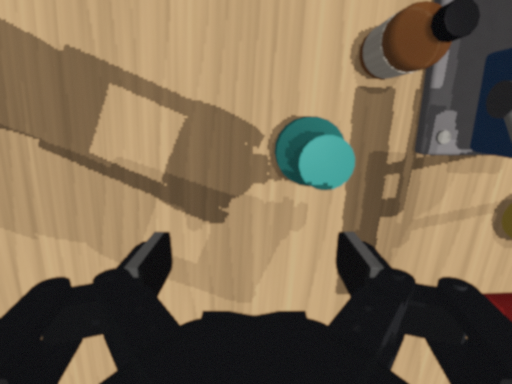

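The top view shows the red grip jutting out in front of the bar at (375,235), with the gripper short of the bar. The interface gives no way to tilt the tool, so I'll slide the open far finger in under the bar beside the grip, then push it out and down along the lever's arc.

Request:
play_rows --plan '[[85.4, [0.0, 0.08, 0.0], 0], [85.4, [0.0, 0.15, 0.0], 0], [85.4, [0.0, 0.2, 0.0], 0], [85.4, [0.0, 0.22, 0.0], 0], [85.4, [0.0, 0.238, 0.0], 0], [85.4, [0.0, 0.238, 0.0], 0], [85.4, [0.0, 0.238, 0.0], 0]]'

```text
time_s: 4.4
eef_pos: [0.545, -0.047, 0.1716]
eef_rot: [0.0, 0.688, 0.726, -0.0]
wrist_force: [-0.0, -0.7, -0.3]
opening: 0.998
grasp_force: 0.0
```

Run:
```python
from h import *
o=get_obs();print(o["eef_pos"],o["wrist_force"],o["opening"],np.round(o["eef_rot"],3),np.round(o["q"],2))
w=camera("wrist");cv2.imwrite("pics/w2.png",w["image"][:,:,::-1])
```

```text
[ 0.544976   -0.04701877  0.17163867] [-0.02166524 -0.69720989 -0.27048738] 0.998228536997063 [ 0.     0.688  0.726 -0.   ] [-0.3   0.18  1.73 -0.    1.23 -0.36]
```

View pics/w2.png

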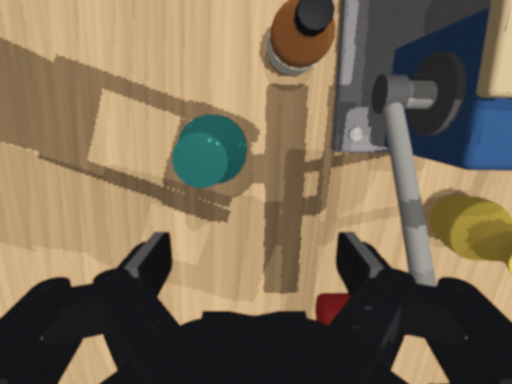

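The wrist view shows the far finger (~(350,290)) beside the grip, whose red free end is at (332,305), on its +y side. Now the first press.

Request:
play_rows --plan '[[85.4, [-0.033, 0.0, 0.0], 0], [85.4, [-0.055, 0.0, 0.018], 0], [85.4, [-0.08, 0.0, 0.037], 0], [85.4, [-0.108, 0.0, 0.06], 0], [85.4, [-0.128, 0.0, 0.084], 0], [85.4, [-0.135, 0.0, 0.11], 0], [85.4, [-0.138, 0.0, 0.14], 0], [85.4, [-0.138, 0.0, 0.14], 0]]'

```text
time_s: 5.25
eef_pos: [0.5476, -0.1033, 0.1139]
eef_rot: [-0.001, 0.688, 0.726, -0.001]
wrist_force: [-3.5, 0.1, 5.3]
opening: 1.006
grasp_force: 2.5
```

Run:
```python
from h import *
o=get_obs();print(o["eef_pos"],o["wrist_force"],o["torque"])
for n in ("scene","top"):
    c=camera(n);P,uv=cloud(c)
    m=(P[:,0]>.67)&(P[:,0]<.8)&(P[:,1]>.06)&(P[:,1]<.19)&(P[:,2]>.15)&(P[:,2]<.25)
    h,e=np.histogram(P[m,2],np.arange(.15,.25,.002));k=h.argmax();print(n,np.median(P[m&(abs(P[:,2]-e[k])<.005),2]))
    cv2.imwrite(f"pics/b_{n}.png",cv2.resize(c["image"][120:280,140:340,::-1],None,fx=3,fy=3))
```

```text
[ 0.54756318 -0.10325933  0.11393148] [-3.45690203  0.09897691  5.28386746] [ 0.03910945  0.30266237 -0.00094137]
scene 0.18328697803120036
top 0.18425111408762065
```

View pics/b_scene.png

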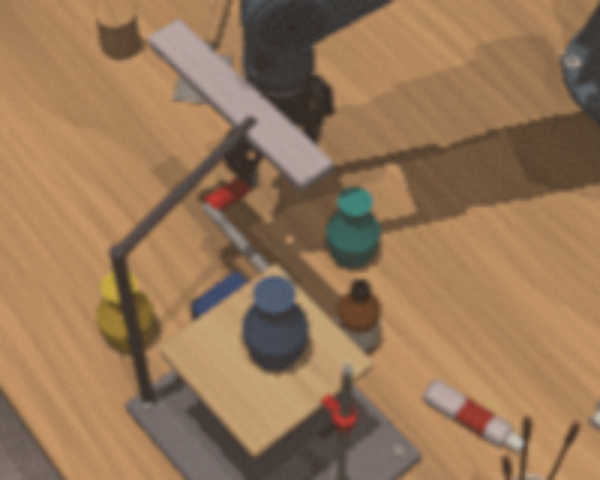

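The finger presses the grip and the stage is up about 10 mm, as predicted. I'll finish the stroke and let the lever back up along the same path.

Request:
play_rows --plan '[[85.4, [0.0, 0.0, 0.04], 0], [85.4, [0.0, 0.0, 0.08], 0], [85.4, [0.003, 0.0, 0.105], 0], [85.4, [0.005, 0.0, 0.125], 0], [85.4, [0.005, 0.0, 0.125], 0], [85.4, [0.005, 0.0, 0.125], 0]]'

```text
time_s: 5.95
eef_pos: [0.55, -0.1015, 0.0668]
eef_rot: [0.002, 0.688, 0.726, 0.001]
wrist_force: [-0.6, -1.3, 6.1]
opening: 1.0
grasp_force: 3.0
```

```bash
cat > m.py <<'E'
from h import *
o=get_obs();print(o["time_s"],o["eef_pos"],o["wrist_force"])
for n in ("scene","top"):
    c=camera(n);P,uv=cloud(c)
    m=(P[:,0]>.67)&(P[:,0]<.8)&(P[:,1]>.06)&(P[:,1]<.19)&(P[:,2]>.15)&(P[:,2]<.25)
    h,e=np.histogram(P[m,2],np.arange(.15,.25,.002));k=h.argmax();s=np.median(P[m&(abs(P[:,2]-e[k]-.001)<.005),2])
    hs=cv2.cvtColor(c["image"],cv2.COLOR_RGB2HSV)[uv[:,1],uv[:,0]].astype(int)
    r=((hs[:,0]<6)|(hs[:,0]>174))&(hs[:,1]>150)&(hs[:,2]>70)&(abs(P[:,0]-.727)<.012)&(P[:,1]>.205)&(P[:,1]<.228)&(P[:,2]>.2)
    g=((hs[:,0]<6)|(hs[:,0]>174))&(hs[:,1]>130)&(P[:,0]>.58)&(P[:,0]<.65)&(abs(P[:,1]+.09)<.04)&(P[:,2]>.04)
    print(n,"stage",round(float(s),4),"ptr",np.round(np.percentile(P[r,2],[10,50,90]),4) if r.any() else None,"grip",np.round(np.median(P[g],0),3) if g.any() else None, "vase",[np.round(d["rect"]).tolist() for d in search_frame(c,"vase")[:3]])
E
python3 m.py
```

```text
5.95 [ 0.5500434  -0.10149053  0.06680078] [-0.59744273 -1.28715095  6.11732728]
scene stage 0.1909 ptr [0.2269 0.2282 0.2302] grip [ 0.626 -0.102  0.077] vase [[258.0, 195.0, 19.0, 28.0], [232.0, 229.0, 25.0, 28.0], [183.0, 226.0, 23.0, 25.0]]
top stage 0.1921 ptr [0.2272 0.2288 0.231 ] grip None vase [[273.0, 127.0, 22.0, 22.0], [200.0, 133.0, 24.0, 26.0], [167.0, 208.0, 41.0, 19.0]]
```

Request:
play_rows --plan '[[85.4, [0.0, 0.0, -0.06], 0], [85.4, [0.0, 0.0, -0.12], 0], [85.4, [0.005, 0.0, -0.165], 0], [85.4, [0.02, 0.0, -0.2], 0], [85.4, [0.06, 0.0, -0.235], 0], [85.4, [0.105, 0.0, -0.265], 0], [85.4, [0.135, 0.0, -0.268], 0], [85.4, [0.135, 0.0, -0.268], 0], [85.4, [0.135, 0.0, -0.268], 0], [85.4, [0.135, 0.0, -0.268], 0]]'

```text
time_s: 7.15
eef_pos: [0.5449, -0.0465, 0.1716]
eef_rot: [-0.001, 0.688, 0.726, -0.0]
wrist_force: [-0.0, 0.7, -0.0]
opening: 1.0
grasp_force: 0.0
```

```bash
python3 m.py
```

```text
7.15 [ 0.54493129 -0.04651151  0.17158484] [-0.03564585  0.74116275 -0.02989716]
scene stage 0.1878 ptr [0.2253 0.2279 0.2309] grip [ 0.623 -0.104  0.124] vase [[262.0, 197.0, 19.0, 26.0], [234.0, 228.0, 26.0, 31.0], [182.0, 225.0, 19.0, 22.0]]
top stage 0.1892 ptr [0.2267 0.2287 0.2319] grip None vase [[272.0, 129.0, 21.0, 18.0], [198.0, 131.0, 26.0, 25.0], [107.0, 228.0, 24.0, 27.0]]
```

Request:
play_rows --plan '[[85.4, [0.0, 0.0, 0.0], 0], [85.4, [0.0, 0.0, 0.0], 0], [85.4, [0.0, 0.0, 0.0], 0], [85.4, [0.0, 0.0, 0.0], 0]]'

```text
time_s: 7.75
eef_pos: [0.5454, -0.0464, 0.1725]
eef_rot: [0.0, 0.688, 0.726, 0.0]
wrist_force: [-0.7, 0.4, 0.4]
opening: 0.998
grasp_force: 0.0
```

```bash
python3 m.py
```

```text
7.75 [ 0.54541331 -0.04638662  0.17252082] [-0.69464345  0.37403583  0.39436694]
scene stage 0.1877 ptr [0.2251 0.2269 0.2292] grip [ 0.625 -0.104  0.124] vase [[260.0, 198.0, 18.0, 28.0]]
top stage 0.1892 ptr [0.2273 0.2294 0.2307] grip None vase [[249.0, 217.0, 23.0, 25.0], [272.0, 129.0, 17.0, 20.0], [200.0, 130.0, 28.0, 27.0]]
```

Run:
```python
from h import *
s=camera("scene");w=camera("wrist")
a=cv2.resize(s["image"][140:260,160:280],(480,480),interpolation=cv2.INTER_CUBIC);b=w["image"][:,200:512]
im=np.zeros((480,792,3),np.uint8);im[:,:480]=a;im[:384,480:792]=b
cv2.imwrite("pics/c2.png",im[:,:,::-1])
P,uv=cloud(s);hs=cv2.cvtColor(s["image"],cv2.COLOR_RGB2HSV)[uv[:,1],uv[:,0]].astype(int)
g=((hs[:,0]<6)|(hs[:,0]>174))&(hs[:,1]>130)&(P[:,0]>.56)&(P[:,0]<.66)&(abs(P[:,1]+.09)<.05)&(P[:,2]>.04)
print(g.sum(),np.round(np.percentile(P[g],[5,50,95],axis=0),3).tolist())
```

```text
73 [[0.595, -0.112, 0.118], [0.623, -0.104, 0.124], [0.645, -0.096, 0.129]]
```

View pics/c2.png

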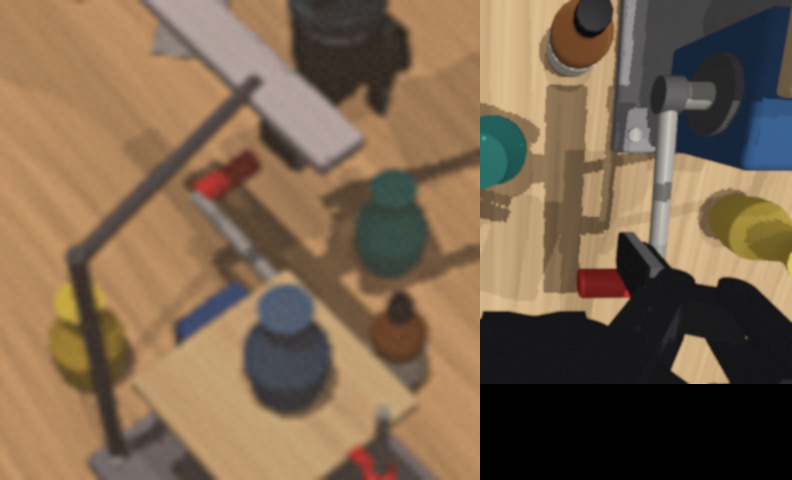

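The lever has stopped about halfway (grip at z≈.12) although nothing touches it. I'll wait and see whether it is just slow.

Request:
play_rows --plan '[[85.4, [0.0, 0.0, 0.0], 0], [85.4, [0.0, 0.0, 0.0], 0], [85.4, [0.0, 0.0, 0.0], 0], [85.4, [0.0, 0.0, 0.0], 0], [85.4, [0.0, 0.0, 0.0], 0], [85.4, [0.0, 0.0, 0.0], 0], [85.4, [0.0, 0.0, 0.0], 0], [85.4, [0.0, 0.0, 0.0], 0], [85.4, [0.0, 0.0, 0.0], 0], [85.4, [0.0, 0.0, 0.0], 0]]'

```text
time_s: 9.05
eef_pos: [0.5454, -0.0463, 0.1725]
eef_rot: [0.0, 0.688, 0.726, 0.0]
wrist_force: [-0.4, 0.2, 0.2]
opening: 1.001
grasp_force: 0.0
```

```bash
python3 m.py; python3 -c "
from h import *
o=get_obs();print(o['torque'],o['joint_efforts'],o['eef_rot'])"
```

```text
9.05 [ 0.54540101 -0.04634491  0.17251615] [-0.44346616  0.19466417  0.21957776]
scene stage 0.1877 ptr [0.2255 0.2275 0.2296] grip [ 0.623 -0.104  0.124] vase [[259.0, 195.0, 17.0, 28.0], [234.0, 228.0, 24.0, 33.0], [182.0, 224.0, 21.0, 28.0]]
top stage 0.1892 ptr [0.228  0.23   0.2321] grip None vase [[201.0, 132.0, 28.0, 25.0], [248.0, 218.0, 14.0, 18.0], [272.0, 127.0, 21.0, 22.0]]
[-0.03989577 -0.0410172   0.00316516] [-3.74205565e-04 -4.24142075e+01 -3.31323981e+01 -4.27904724e-04
  7.64262695e-04  1.80409778e-06] [ 2.79552664e-06  6.87611730e-01  7.26078583e-01 -3.86669157e-06]
```

The lever really is stuck partway. The stage gained its 15 mm and the vase stands. Another press-and-release may free it, and there is plenty of height left, so I'll press again and return more slowly.

Request:
play_rows --plan '[[85.4, [-0.09, 0.0, 0.03], 0], [85.4, [-0.14, 0.0, 0.06], 0], [85.4, [-0.14, 0.0, 0.11], 0], [85.4, [-0.14, 0.0, 0.16], 0], [85.4, [-0.138, 0.0, 0.21], 0], [85.4, [-0.136, 0.0, 0.25], 0], [85.4, [-0.135, 0.0, 0.274], 0], [85.4, [-0.135, 0.0, 0.274], 0], [85.4, [-0.135, 0.0, 0.274], 0]]'

```text
time_s: 10.15
eef_pos: [0.5493, -0.1005, 0.0638]
eef_rot: [0.001, 0.688, 0.726, 0.0]
wrist_force: [-0.6, 0.9, 6.8]
opening: 0.998
grasp_force: 3.4
```

```bash
python3 m.py
```

```text
10.15 [ 0.54929836 -0.10045329  0.0637601 ] [-0.58322535  0.91983796  6.7864179 ]
scene stage 0.1914 ptr [0.2248 0.2264 0.2289] grip [ 0.625 -0.101  0.075] vase [[261.0, 197.0, 20.0, 28.0], [232.0, 228.0, 26.0, 30.0], [182.0, 223.0, 17.0, 26.0]]
top stage 0.1925 ptr [0.2267 0.2293 0.2322] grip None vase [[199.0, 131.0, 27.0, 32.0], [271.0, 130.0, 19.0, 21.0]]
```

Request:
play_rows --plan '[[85.4, [0.0, 0.0, -0.03], 0], [85.4, [0.0, 0.0, -0.06], 0], [85.4, [0.0, 0.0, -0.09], 0], [85.4, [0.0, 0.0, -0.12], 0], [85.4, [0.0, 0.0, -0.14], 0], [85.4, [0.0, 0.0, -0.16], 0], [85.4, [0.0, 0.0, -0.18], 0], [85.4, [0.0, 0.0, -0.18], 0], [85.4, [0.0, 0.0, -0.18], 0]]'

```text
time_s: 11.25
eef_pos: [0.5482, -0.1003, 0.1348]
eef_rot: [-0.0, 0.688, 0.726, -0.0]
wrist_force: [-0.5, 0.6, 0.0]
opening: 0.998
grasp_force: 0.0
```

```bash
python3 m.py
```

```text
11.25 [ 0.548231   -0.10028102  0.13478325] [-0.48642621  0.55048277  0.03803589]
scene stage 0.1881 ptr [0.2256 0.228  0.2311] grip [ 0.624 -0.103  0.124] vase [[182.0, 225.0, 18.0, 27.0], [258.0, 198.0, 21.0, 28.0], [233.0, 228.0, 23.0, 32.0]]
top stage 0.1893 ptr [0.2272 0.2309 0.2326] grip None vase [[272.0, 128.0, 18.0, 22.0], [198.0, 131.0, 27.0, 27.0]]
```

It catches at the same spot both times, so the lever needs help past that point. I'll put the finger on the grip's −y side, push it towards the pivot (which raises a lever that is above level) and lift at the same time.

Request:
play_rows --plan '[[85.4, [-0.06, 0.0, 0.0], 0], [85.4, [-0.115, 0.0, 0.0], 0], [85.4, [-0.115, 0.0, 0.07], 0], [85.4, [-0.115, 0.0, 0.137], 0], [85.4, [-0.115, 0.0, 0.137], 0], [85.4, [-0.085, 0.0, 0.137], 0], [85.4, [-0.065, 0.0, 0.137], 0], [85.4, [-0.065, 0.0, 0.137], 0]]'

```text
time_s: 12.25
eef_pos: [0.5503, -0.136, 0.0841]
eef_rot: [0.007, 0.689, 0.725, -0.005]
wrist_force: [-15.1, -38.9, 5.7]
opening: 0.998
grasp_force: 19.3
```

Request:
play_rows --plan '[[85.4, [-0.005, 0.0, -0.025], 0], [85.4, [-0.005, 0.0, -0.05], 0], [85.4, [-0.003, 0.0, -0.075], 0], [85.4, [0.0, 0.0, -0.1], 0], [85.4, [0.0, 0.0, -0.1], 0]]'

```text
time_s: 12.75
eef_pos: [0.5517, -0.1265, 0.1234]
eef_rot: [0.003, 0.687, 0.726, 0.001]
wrist_force: [1.0, -2.7, 2.2]
opening: 1.001
grasp_force: 1.3
```

```bash
python3 m.py
```

```text
12.75 [ 0.55168518 -0.12647654  0.1234005 ] [ 0.95594519 -2.74997672  2.17258443]
scene stage 0.1877 ptr [0.2259 0.2282 0.2301] grip [ 0.622 -0.093  0.165] vase [[260.0, 196.0, 19.0, 27.0], [233.0, 228.0, 20.0, 31.0], [183.0, 224.0, 20.0, 27.0]]
top stage 0.1893 ptr [0.2271 0.2287 0.2318] grip [ 0.586 -0.095  0.166] vase [[201.0, 132.0, 29.0, 26.0], [248.0, 219.0, 16.0, 18.0], [272.0, 129.0, 16.0, 23.0]]
```

It works: the grip rose to .165 with little force. Continue to the top.

Request:
play_rows --plan '[[85.4, [0.02, 0.0, -0.04], 0], [85.4, [0.045, 0.0, -0.08], 0], [85.4, [0.045, 0.0, -0.08], 0], [85.4, [0.0, 0.0, -0.08], 0], [85.4, [-0.03, 0.0, -0.08], 0], [85.4, [-0.03, 0.0, -0.08], 0]]'

```text
time_s: 13.55
eef_pos: [0.55, -0.139, 0.1512]
eef_rot: [-0.001, 0.688, 0.726, -0.0]
wrist_force: [0.4, 0.2, 0.1]
opening: 1.0
grasp_force: 0.0
```

```bash
python3 m.py
```

```text
13.55 [ 0.55003623 -0.13896013  0.1512383 ] [0.42044949 0.24759089 0.13232458]
scene stage 0.1881 ptr [0.2252 0.2294 0.2308] grip [ 0.622 -0.08   0.189] vase [[259.0, 197.0, 18.0, 26.0], [300.0, 256.0, 32.0, 23.0], [234.0, 227.0, 27.0, 31.0]]
top stage 0.1893 ptr [0.2276 0.23   0.2332] grip [ 0.607 -0.081  0.19 ] vase [[271.0, 129.0, 18.0, 23.0], [250.0, 219.0, 22.0, 18.0], [200.0, 134.0, 30.0, 26.0]]
```

Lever is back at rest and the stage is up two clicks, about 38 mm below the pointer (five clicks). I'll go round to the +y side for stroke 2.

Request:
play_rows --plan '[[85.4, [0.0, -0.12, 0.0], 0], [85.4, [0.0, -0.12, -0.02], 0], [85.4, [0.12, -0.12, -0.05], 0], [85.4, [0.232, -0.12, -0.051], 0], [85.4, [0.232, -0.12, -0.051], 0], [85.4, [0.232, -0.05, -0.051], 0], [85.4, [0.232, 0.0, -0.051], 0], [85.4, [0.232, 0.0, -0.051], 0]]'

```text
time_s: 14.55
eef_pos: [0.5473, -0.0455, 0.1729]
eef_rot: [0.001, 0.687, 0.727, 0.0]
wrist_force: [-0.4, -0.5, -0.2]
opening: 0.997
grasp_force: 0.0
```

Request:
play_rows --plan '[[85.4, [-0.033, 0.0, 0.0], 0], [85.4, [-0.08, 0.0, 0.037], 0], [85.4, [-0.108, 0.0, 0.06], 0], [85.4, [-0.128, 0.0, 0.084], 0], [85.4, [-0.138, 0.0, 0.14], 0], [85.4, [-0.138, 0.0, 0.19], 0], [85.4, [-0.137, 0.0, 0.235], 0], [85.4, [-0.135, 0.0, 0.272], 0], [85.4, [-0.135, 0.0, 0.272], 0], [85.4, [-0.135, 0.0, 0.272], 0]]'

```text
time_s: 15.55
eef_pos: [0.548, -0.1009, 0.0645]
eef_rot: [0.0, 0.688, 0.726, -0.0]
wrist_force: [-2.7, -0.4, 6.3]
opening: 1.001
grasp_force: 3.2
```

```bash
python3 m.py
```

```text
15.55 [ 0.54800212 -0.10088253  0.06449432] [-2.68169671 -0.35586834  6.27635987]
scene stage 0.2063 ptr [0.2256 0.2285 0.2311] grip [ 0.625 -0.101  0.074] vase [[232.0, 226.0, 26.0, 32.0], [260.0, 196.0, 19.0, 27.0], [296.0, 259.0, 34.0, 26.0]]
top stage 0.2075 ptr [0.2263 0.2285 0.2321] grip None vase [[272.0, 130.0, 18.0, 22.0], [202.0, 128.0, 28.0, 25.0], [252.0, 214.0, 16.0, 10.0]]
```

Request:
play_rows --plan '[[85.4, [0.0, 0.0, -0.06], 0], [85.4, [0.0, 0.0, -0.12], 0], [85.4, [0.0, 0.0, -0.177], 0], [85.4, [-0.06, 0.0, -0.177], 0], [85.4, [-0.115, 0.0, -0.177], 0], [85.4, [-0.115, 0.0, -0.1], 0], [85.4, [-0.115, 0.0, -0.039], 0], [85.4, [-0.115, 0.0, -0.039], 0], [85.4, [-0.085, 0.0, -0.039], 0], [85.4, [-0.071, 0.0, -0.039], 0]]'

```text
time_s: 16.75
eef_pos: [0.5498, -0.136, 0.0823]
eef_rot: [0.005, 0.688, 0.725, -0.005]
wrist_force: [-16.7, -49.0, 5.6]
opening: 1.0
grasp_force: 24.1
```

Request:
play_rows --plan '[[85.4, [0.0, 0.0, -0.025], 0], [85.4, [0.0, 0.0, -0.05], 0], [85.4, [0.0, 0.0, -0.075], 0], [85.4, [0.004, 0.0, -0.1], 0], [85.4, [0.024, 0.0, -0.14], 0], [85.4, [0.049, 0.0, -0.18], 0], [85.4, [0.049, 0.0, -0.18], 0], [85.4, [0.0, 0.0, -0.18], 0], [85.4, [-0.026, 0.0, -0.18], 0], [85.4, [-0.026, 0.0, -0.18], 0]]'

```text
time_s: 17.75
eef_pos: [0.5507, -0.1386, 0.1521]
eef_rot: [0.0, 0.688, 0.726, 0.0]
wrist_force: [-0.3, -0.2, -0.7]
opening: 0.999
grasp_force: 0.0
```

```bash
python3 m.py
```

```text
17.75 [ 0.55068855 -0.13862204  0.15206372] [-0.25658079 -0.22719953 -0.70470801]
scene stage 0.2032 ptr [0.2236 0.2265 0.229 ] grip [ 0.62 -0.08  0.19] vase [[232.0, 225.0, 23.0, 32.0], [257.0, 196.0, 16.0, 27.0], [182.0, 223.0, 19.0, 27.0]]
top stage 0.2043 ptr [0.2278 0.2296 0.2335] grip [ 0.606 -0.082  0.191] vase [[200.0, 131.0, 28.0, 26.0], [248.0, 217.0, 13.0, 17.0], [272.0, 128.0, 19.0, 21.0]]
```

Request:
play_rows --plan '[[85.4, [0.0, -0.12, 0.0], 0], [85.4, [0.0, -0.12, -0.02], 0], [85.4, [0.12, -0.12, -0.05], 0], [85.4, [0.232, -0.12, -0.05], 0], [85.4, [0.232, -0.12, -0.05], 0], [85.4, [0.232, -0.05, -0.05], 0], [85.4, [0.232, -0.003, -0.05], 0], [85.4, [0.232, -0.003, -0.05], 0]]'

```text
time_s: 18.75
eef_pos: [0.5459, -0.0455, 0.1716]
eef_rot: [0.001, 0.687, 0.727, 0.0]
wrist_force: [-0.1, -0.2, -0.4]
opening: 1.0
grasp_force: 0.0
```

Request:
play_rows --plan '[[85.4, [-0.033, 0.0, 0.0], 0], [85.4, [-0.08, 0.0, 0.037], 0], [85.4, [-0.108, 0.0, 0.06], 0], [85.4, [-0.128, 0.0, 0.084], 0], [85.4, [-0.138, 0.0, 0.14], 0], [85.4, [-0.138, 0.0, 0.19], 0], [85.4, [-0.137, 0.0, 0.235], 0], [85.4, [-0.135, 0.0, 0.272], 0], [85.4, [-0.135, 0.0, 0.272], 0], [85.4, [-0.135, 0.0, 0.272], 0]]'

```text
time_s: 19.75
eef_pos: [0.5454, -0.0997, 0.0625]
eef_rot: [-0.001, 0.688, 0.726, -0.0]
wrist_force: [-4.9, 3.0, 7.1]
opening: 0.999
grasp_force: 4.1
```

Request:
play_rows --plan '[[85.4, [0.0, 0.0, -0.06], 0], [85.4, [0.0, 0.0, -0.12], 0], [85.4, [0.0, 0.0, -0.177], 0], [85.4, [-0.06, 0.0, -0.177], 0], [85.4, [-0.115, 0.0, -0.177], 0], [85.4, [-0.115, 0.0, -0.1], 0], [85.4, [-0.115, 0.0, -0.039], 0], [85.4, [-0.115, 0.0, -0.039], 0], [85.4, [-0.09, 0.0, -0.039], 0], [85.4, [-0.077, 0.0, -0.039], 0]]'

```text
time_s: 20.75
eef_pos: [0.5487, -0.1362, 0.0805]
eef_rot: [0.004, 0.688, 0.726, -0.004]
wrist_force: [-12.4, -39.4, 3.0]
opening: 1.0
grasp_force: 19.4
```

Request:
play_rows --plan '[[85.4, [0.0, 0.0, -0.025], 0], [85.4, [0.003, 0.0, -0.05], 0], [85.4, [0.006, 0.0, -0.075], 0], [85.4, [0.01, 0.0, -0.1], 0], [85.4, [0.03, 0.0, -0.14], 0], [85.4, [0.055, 0.0, -0.18], 0], [85.4, [0.055, 0.0, -0.18], 0], [85.4, [0.006, 0.0, -0.18], 0], [85.4, [-0.02, 0.0, -0.18], 0], [85.4, [-0.02, 0.0, -0.18], 0]]'

```text
time_s: 21.75
eef_pos: [0.5496, -0.1389, 0.151]
eef_rot: [0.001, 0.688, 0.726, 0.0]
wrist_force: [0.5, 0.3, -0.3]
opening: 0.999
grasp_force: 0.0
```

```bash
python3 m.py
```

```text
21.75 [ 0.54960456 -0.13885346  0.15101962] [ 0.53721364  0.31851019 -0.29783068]
scene stage 0.2183 ptr [0.2261 0.2273 0.2304] grip [ 0.621 -0.079  0.19 ] vase [[259.0, 195.0, 18.0, 29.0], [231.0, 223.0, 22.0, 32.0], [182.0, 224.0, 18.0, 21.0]]
top stage 0.2193 ptr [0.2272 0.2294 0.2308] grip [ 0.604 -0.082  0.192] vase [[272.0, 130.0, 18.0, 19.0], [111.0, 183.0, 50.0, 38.0], [198.0, 129.0, 29.0, 28.0]]
```

One more click is needed: the stage is at .219 and the pointer's middle at about .227. I'll press a partial stroke of roughly 0.43 rad.

Request:
play_rows --plan '[[85.4, [0.0, -0.12, 0.0], 0], [85.4, [0.0, -0.12, -0.02], 0], [85.4, [0.12, -0.12, -0.05], 0], [85.4, [0.232, -0.12, -0.051], 0], [85.4, [0.232, -0.12, -0.051], 0], [85.4, [0.232, -0.05, -0.051], 0], [85.4, [0.232, -0.001, -0.051], 0], [85.4, [0.232, -0.001, -0.051], 0]]'

```text
time_s: 22.75
eef_pos: [0.5456, -0.0455, 0.1708]
eef_rot: [0.001, 0.687, 0.727, 0.0]
wrist_force: [-0.4, -0.4, 0.7]
opening: 1.002
grasp_force: 0.0
```

Request:
play_rows --plan '[[85.4, [-0.033, 0.0, 0.0], 0], [85.4, [-0.08, 0.0, 0.037], 0], [85.4, [-0.108, 0.0, 0.06], 0], [85.4, [-0.128, 0.0, 0.084], 0], [85.4, [-0.135, 0.0, 0.11], 0], [85.4, [-0.138, 0.0, 0.133], 0], [85.4, [-0.138, 0.0, 0.133], 0], [85.4, [-0.138, 0.0, 0.133], 0]]'

```text
time_s: 23.55
eef_pos: [0.5444, -0.0992, 0.1163]
eef_rot: [-0.003, 0.687, 0.726, 0.0]
wrist_force: [-3.2, 7.4, 3.5]
opening: 0.994
grasp_force: 3.7
```

```bash
python3 m.py
```

```text
23.55 [ 0.54435539 -0.09917162  0.11627786] [-3.21034529  7.37097973  3.51350528]
scene stage 0.228 ptr [0.2253 0.2273 0.229 ] grip [ 0.626 -0.103  0.128] vase [[258.0, 197.0, 21.0, 26.0], [182.0, 225.0, 18.0, 21.0], [233.0, 221.0, 24.0, 32.0]]
top stage 0.2291 ptr [0.2272 0.2291 0.2322] grip None vase [[197.0, 128.0, 23.0, 26.0], [273.0, 128.0, 17.0, 23.0], [201.0, 132.0, 59.0, 64.0]]
```

Request:
play_rows --plan '[[85.4, [0.005, 0.0, -0.03], 0], [85.4, [0.015, 0.0, -0.05], 0], [85.4, [0.035, 0.0, -0.075], 0], [85.4, [0.06, 0.0, -0.1], 0], [85.4, [0.1, 0.0, -0.133], 0], [85.4, [0.138, 0.0, -0.133], 0], [85.4, [0.138, 0.0, -0.133], 0], [85.4, [0.138, 0.0, -0.133], 0], [85.4, [0.138, 0.0, -0.133], 0]]'

```text
time_s: 24.65
eef_pos: [0.5434, -0.0456, 0.1699]
eef_rot: [-0.0, 0.687, 0.726, -0.0]
wrist_force: [0.1, -0.5, 0.0]
opening: 1.003
grasp_force: 0.0
```

```bash
python3 m.py
```

```text
24.65 [ 0.54343884 -0.04560143  0.16989469] [ 0.0640369  -0.5120659   0.03994921]
scene stage 0.2255 ptr [0.224  0.2269 0.2313] grip [ 0.626 -0.093  0.162] vase [[232.0, 221.0, 27.0, 32.0], [183.0, 224.0, 21.0, 27.0], [258.0, 197.0, 16.0, 28.0]]
top stage 0.2268 ptr [0.2287 0.2298 0.232 ] grip None vase [[249.0, 217.0, 19.0, 22.0], [272.0, 129.0, 19.0, 24.0], [199.0, 127.0, 29.0, 27.0]]
```

The stage is level with the pointer, but the lever stopped a little short of rest. I'll nudge it up from the −y side again.

Request:
play_rows --plan '[[85.4, [0.0, -0.11, 0.0], 0], [85.4, [0.0, -0.11, 0.0], 0], [85.4, [-0.12, -0.11, 0.0], 0], [85.4, [-0.24, -0.11, 0.06], 0], [85.4, [-0.24, -0.11, 0.12], 0], [85.4, [-0.24, -0.11, 0.12], 0], [85.4, [-0.24, -0.05, 0.12], 0], [85.4, [-0.24, 0.0, 0.12], 0], [85.4, [-0.24, 0.0, 0.12], 0]]'

```text
time_s: 25.75
eef_pos: [0.5514, -0.1411, 0.124]
eef_rot: [0.001, 0.687, 0.727, 0.001]
wrist_force: [0.1, -0.4, 0.7]
opening: 1.001
grasp_force: 0.0
```

```bash
python3 m.py
```

```text
25.75 [ 0.5513799  -0.14107261  0.12397005] [ 0.06235087 -0.3969093   0.65426551]
scene stage 0.2256 ptr [0.2249 0.2282 0.2306] grip [ 0.622 -0.093  0.163] vase [[232.0, 222.0, 21.0, 32.0], [261.0, 197.0, 19.0, 26.0], [183.0, 224.0, 23.0, 26.0]]
top stage 0.2269 ptr [0.2272 0.2294 0.2314] grip [ 0.621 -0.093  0.162] vase [[198.0, 128.0, 31.0, 27.0], [251.0, 219.0, 14.0, 18.0], [271.0, 128.0, 20.0, 24.0]]
```

Request:
play_rows --plan '[[85.4, [0.03, 0.0, 0.0], 0], [85.4, [0.05, 0.0, 0.0], 0], [85.4, [0.055, 0.0, -0.02], 0], [85.4, [0.065, 0.0, -0.04], 0], [85.4, [0.08, 0.0, -0.065], 0], [85.4, [0.085, 0.0, -0.075], 0], [85.4, [0.04, 0.0, -0.075], 0], [85.4, [0.0, 0.0, -0.075], 0], [85.4, [0.0, -0.06, -0.075], 0], [85.4, [0.0, -0.12, -0.075], 0]]'

```text
time_s: 26.95
eef_pos: [0.5004, -0.1444, 0.1522]
eef_rot: [-0.0, 0.688, 0.726, 0.0]
wrist_force: [0.5, -0.0, 0.8]
opening: 1.0
grasp_force: 0.0
```

```bash
python3 m.py
```

```text
26.95 [ 0.50039629 -0.14444635  0.15216172] [ 0.50685422 -0.00215165  0.75343031]
scene stage 0.2256 ptr [0.2249 0.2275 0.2305] grip [ 0.621 -0.081  0.19 ] vase [[261.0, 194.0, 18.0, 23.0], [232.0, 221.0, 22.0, 34.0], [180.0, 225.0, 20.0, 25.0]]
top stage 0.2269 ptr [0.2263 0.229  0.2325] grip [ 0.6   -0.088  0.192] vase [[274.0, 128.0, 19.0, 20.0], [199.0, 127.0, 29.0, 25.0], [251.0, 218.0, 15.0, 22.0]]
```

The lever is at rest (grip .190, as at the start) and the stage is level. I'll back off well clear, check once and hand in.

Request:
play_rows --plan '[[85.4, [0.0, -0.1, -0.05], 0], [85.4, [0.0, -0.2, -0.2], 0], [85.4, [0.0, -0.2, -0.2], 0], [85.4, [0.0, -0.2, -0.2], 0], [85.4, [0.0, -0.2, -0.2], 0]]'

```text
time_s: 27.65
eef_pos: [0.422, -0.1487, 0.2329]
eef_rot: [0.001, 0.688, 0.726, 0.0]
wrist_force: [0.2, 0.7, -0.3]
opening: 0.997
grasp_force: 0.0
```

```bash
python3 m.py
python3 - <<'E'
from h import *
c=camera("scene");cv2.imwrite("pics/end.png",cv2.resize(c["image"][:,:,::-1],(800,600)))
E
```

```text
27.65 [ 0.42201998 -0.14867384  0.23287289] [ 0.2472202   0.71529391 -0.28613244]
scene stage 0.2255 ptr [0.2235 0.2272 0.2295] grip [ 0.623 -0.081  0.19 ] vase [[232.0, 222.0, 21.0, 35.0], [259.0, 196.0, 18.0, 30.0], [180.0, 227.0, 21.0, 27.0]]
top stage 0.2269 ptr [0.2269 0.2303 0.2315] grip [ 0.6   -0.088  0.192] vase [[198.0, 128.0, 28.0, 25.0], [252.0, 220.0, 20.0, 22.0], [273.0, 130.0, 21.0, 18.0]]
```

View pics/end.png

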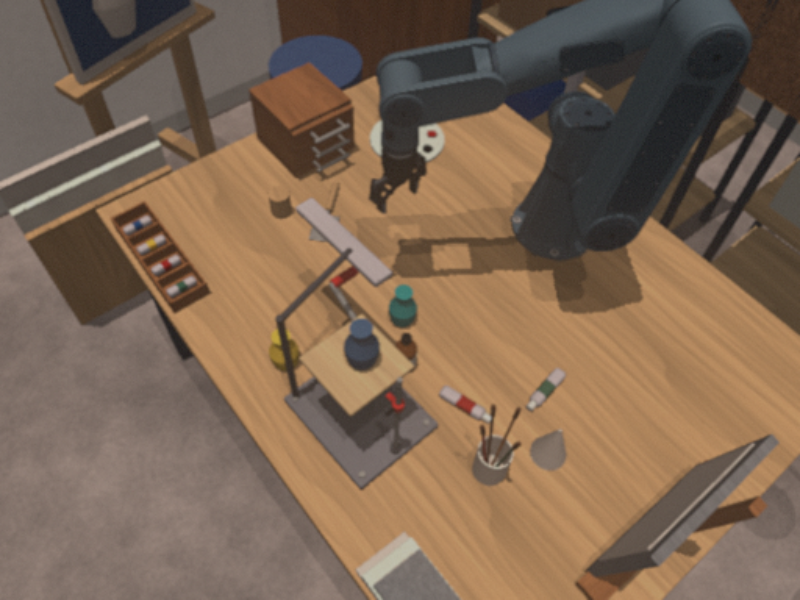

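The final view shows the vase standing on the raised stage at (362,345), the lever up, and everything else where it was.

```bash
python3 -c "
from bench import *
print(hand_in())"
```

```text
the job is handed in; nothing more can be done
None
```

The job is handed in: the stage measures level with the red pointer to within about 2 mm, the blue vase is still standing on it, the lever is back at rest and nothing else moved; the lever stuck partway on each return, so I nudged it up with a finger instead of it springing back by itself, and the last press was a partial stroke.

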